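# Sort two chocolate balls with a rocking diverter gate

## Task

Sort the two chocolate balls with the rocking gate: the dark ball must end up lying in the dark brown tray and the white ball in the white tray. Push each ball gently with a fingertip from its place on the ledge onto the gate, which sends it down the chute on the gate's lower side, and rock the gate over to the other side when needed by pressing down its raised blue pad. Do not pinch, lift or carry the balls, and leave the things standing around undisturbed.

Things in the scene. Friction and masses are not known exactly. Their poses are not given: they have to be found in the camera images.
- sorter: Fixed metal sorting stand, a chute at its left and right ends. Origin on the table under the middle of the gate; x points away from the robot, y to its left; yaw varies by 0.25 rad either way. From the near side: ball ledge, gate, the gate's back wall (x = 26 mm), blue pads. Balls, gate and walls stay below 175 mm above the table. All mm below are in this frame, z from the table.
- ledge (a point): Middle of the ledge's top, x = -75, y = 0, z = 116. The ledge spans x -118 to -32, y -85 to 85. Three low rails along x (y = -66, 0, 66; 5 wide, 9 high) make two lanes open at both ends; a ball rests on the flat in each, at x about -70, y about +34 or -34, with a cross ridge 2.5 high behind it (x = -93). Either ball may be in either lane; the lane does not decide where it goes.
- gate_mid (a point): Middle of the gate's floor, z about 100, 0 to 35 below the ledge along its length. A ball pushed slowly (about 50 mm/s) toward +x, until its centre passes the ledge's edge (x = -30), drops onto the gate, is stopped by its back wall and rolls by itself to the gate's lower end, down that chute and into the tray, in about 1 s.
- gate (a joint): Tilt of the grey seesaw gate (rad) about the stand's x axis at z = 96. Top-heavy: it falls to a stop, +0.28 (left, +y, end raised: balls run RIGHT) or -0.28 (right end raised: balls run LEFT). It may start anywhere between and falls to a stop, rarely stays balanced near 0. Pressing the raised pad 20 mm down with under 2 N takes it past level; it then falls over. A ball does not tip it.
- left_pad (a point): Middle of the top face of the left (+y) blue press pad of the gate, 44 (x) x 40 (y) mm, 6 mm thick, behind the back wall, at x = 51, y = 62 mm from the pivot; about 119 mm above the table when raised, 85 mm when down. Nothing stands over it.
- right_pad (a point): Middle of the top face of the right (-y) blue press pad, the same, at x = 51, y = -62 mm.
- dark_ball_center (a point): Centre of the dark brown chocolate ball, diameter 36 mm, about 25 g; on the ledge its centre is 134 mm above the table.
- white_ball_center (a point): Centre of the white (cream) chocolate ball, diameter 36 mm, about 25 g; on the ledge its centre is 134 mm above the table.
- dark_ball: The same dark ball as a body (its origin turns as it rolls: use the centre).
- white_ball: The same white ball as a body (its origin turns as it rolls: use the centre).
- brown_tray: Dark brown open tray, 110 x 120 x 44 mm outside, walls 4 mm, fixed, at the end of the left or the right chute (they swap; 188 mm to the side of the stand's middle). Origin under its centre.
- white_tray: White (cream) open tray, the same size, at the end of the other chute. Origin under its centre.
- piping_nozzle_3: Bystander: steel piping nozzle, diameter 39 mm, 50 mm high, behind the stand.
- ring_cutter_2: Bystander: small round steel cutter, diameter 40 mm, 35 mm high, behind the stand.
- piping_nozzle_1: Bystander: steel piping nozzle, diameter 36 mm, 46 mm high, behind the stand.
- spare_nozzle: Bystander: white plastic nozzle, diameter 48 mm, 52 mm high, behind the stand.
Things that resemble listed ones, but are neither listed nor needed, are in the scene too. What is shaped like the dark_ball but green, purple or yellow is not meant.

How it is judged:
By the outcome, as a careful person would: the job done as asked, in the order asked, and still so for the second after the job is handed in, with the robot touching nothing.
It also fails if it takes over 72 s, if anything falls off the work surface, if the arm or the gripper's body presses on something with over 40 N, if the wrist force passes 120 N, or if a joint passes its speed limit or range.

## Robot

A 6-joint arm with a two-finger parallel gripper is mounted at the origin on a cart in front of the work surface, level with it; the furniture and walls round the work are solid. World frame = base frame: x ahead of the robot, y to its left, z up, the work surface at z = 0. Lengths are in m, angles in rad, forces in N, time in s.
With the tool pointing down it reaches from about 0.275 to 0.825 m from the base axis. Payload 4.9 kg.
Tool frame: the origin (TCP) lies at the very end of the fingers, on their centre line; the grasp point (between the pads) lies 19 mm behind it (r.hold_point_z is the distance from the TCP to the grasp point, in m); z points along the fingers, y is the line along which they close (so a half turn about z gives the same grasp; the last joint's range is limited). The gripper opens to 85 mm and grips with 20 to 120 N. Pads are 22 mm wide; open, the fingers measure 114 mm over their backs; the gripper's body (76 mm by 85 mm) begins 54 mm behind the grasp point. The pads swing forward as they close: fully open they stand 13 mm farther back than shut.
Start: joints at [-1.248, 0.326, -0.193, 1.052, 0, 1.437], TCP at [0.243, -0.494, 0.231] pointing down, gripper open.
Joint ranges: [-2.65, 2.65], [-0.97, 1.79], [-1.3, 1.35], [-1.93, 2.1], [-1.47, 1.37], [-3.14, 3.14]. Speed limits (rad/s): [2.57, 2.57, 3.14, 3.14, 3.14, 3.14].

## Interface

Orientations are given as a rotation vector (axis times angle).
In Python, from rig import r gives the robot as it stands.
- The arm moves only by the tool apply_moves, never from a script. Its argument "deltas" is a list that holds one entry, the list of rows, each a list of 7 numbers: the turn, a rotation vector about the tool's x, y, z in degrees, then the shift along the tool's x, y, z in mm, then the opening in per cent of the stroke, from 0 (shut) to 100 (fully open). In form: [[[rx, ry, rz, x, y, z, gripper], ...]]. A call has 1 to 5 rows; each row is the pose to reach, as a shift and turn from the pose commanded when the call began, along the tool's axes at that moment; what a row does not reach only later rows make up. A row lasts 1/8 s, in which the tool goes at most 62.5 mm and 10.7 degrees, less where a joint would pass 70% of its speed; a pose out of reach is approached as far as the arm can. A call with a gripper value outside its range is refused whole. The fingers move at their own pace and stop on an object; the grip force is fixed at half the most. Time passes only in rows, so rows that repeat a pose let the fingers close. It gives the time, the measured TCP pose, the force, the opening and the grip force at its end, in the units of the state.
- r.get_obs(): the state, without advancing time (a new reading comes with each control period).
- r.get_image(name): name is "side" or "top" or "wrist"; returns the picture (400x640x3 uint8, blue, green, red); there is no depth.
- r.get_calibration(name): a dict with "mtx" (3x3 intrinsics, pixels), "extrinsics" (4x4, takes a point from world to camera coordinates). Camera axes: x right, y down, z forward; pixel columns grow to the right and rows downward; lengths in m; the calibration is good to about 2 mm. A picture is of the moment at which its call begins: read the wrist's pose just before it. get_calibration takes no time and is no camera call; for the wrist camera it gives the pose at the moment of the call.
- r.sign_off(): hands the job in; it is judged then, once.
Trained networks look in the newest picture that a camera, given by its name, has taken for a name from the list of things; names that differ only in an ending like _2 or _b are one class to them, and where a whole thing is asked for, a point or a joint stands for the part that bears it (a point fixed in the world has none). Each returns a list of dicts, best first, with "confidence" (0 to 1); they miss things now and then, are a little off and sometimes report something else, mostly with a low value. They report only what shows in the picture. A call takes as long as a camera call. They do not tell look-alikes from the thing itself.
- r.silhouettes(camera, name): "pixels" (400x640 bool, what is visible of it) and "location" ([column, row] in pixels, amid what is visible of it).
The state is a dict: "clock": time; "joint_pos": joint angles; "qvel": joint speeds; "tau": joint torques, N m; "eef_pos": TCP position; "tool_rot": TCP orientation; "force": force on the tool from outside, world axes, zero at the start; "moment": the same for the moment, N m; "finger_gap": opening from 0.0 (shut) to 1.0 (fully open); "gripper_force": force on a finger pad.
Only numpy, scipy, OpenCV 4.12 (cv2) and the standard library are available. Lean on these libraries where they do the work, as an engineer would, in place of code of your own. Each camera call takes 0.05 s, during which the arm holds its last target. There are 200 camera calls.

## Working session

There is one attempt and no reset: what is moved stays moved. The work goes in short steps, Python scripts to look and compute and a tool call to move; the robot and the scene stay as the last step left them, time stands still between calls to the robot, and variables do not carry over. Pictures are saved under pics/ and viewed, at most 10 in all, crops included, and the job is handed in when it is done.

Besides the shell and the picture viewer there is one more tool, called after "Emit:" by a JSON object that holds its "name" and its "arguments". apply_moves: Moves the arm, as the interface text tells. Its arguments: {"type":"object","properties":{"deltas":{"type":"array","items":{"type":"array","items":{"type":"array","items":{"type":"number"}}}}},"required":["deltas"]}

```bash
mkdir -p pics; ls
python3 - <<'E'
from rig import r
import cv2,numpy as np
o=r.get_obs();print({k:np.round(v,3).tolist() for k,v in o.items()})
for c in("top","side"):
    im=r.get_image(c);cv2.imwrite(f"pics/{c}0.png",im)
    for n in("sorter","gate","left_pad","right_pad","dark_ball","white_ball","brown_tray","white_tray"):
        print(c,n,[(round(d["confidence"],2),np.round(d["location"]).tolist(),int(d["pixels"].sum())) for d in r.silhouettes(c,n)[:3]])
    k=r.get_calibration(c);print(np.round(k["mtx"],1).tolist(),np.round(k["extrinsics"],3).tolist())
E
```

```text
pics
{'clock': 0.0, 'joint_pos': [-1.248, 0.327, -0.194, 1.052, -0.0, 1.437], 'qvel': [-0.0, -0.0, -0.0, -0.001, 0.002, 0.0], 'tau': [0.001, -44.34, 26.244, 0.015, 0.0, -0.0], 'eef_pos': [0.242, -0.493, 0.231], 'tool_rot': [-3.058, -0.711, 0.0], 'force': [-0.12, 0.033, -0.221], 'moment': [-0.003, 0.051, -0.008], 'gripper_force': 0.0, 'finger_gap': 1.002}
top sorter [(0.76, [336.0, 228.0], 7025), (0.28, [255.0, 125.0], 148)]
top gate []
top left_pad [(0.95, [330.0, 213.0], 2353)]
top right_pad [(0.67, [330.0, 212.0], 2375)]
top dark_ball [(0.66, [350.0, 246.0], 197), (0.66, [336.0, 160.0], 158), (0.56, [388.0, 271.0], 179)]
top white_ball [(0.71, [316.0, 252.0], 216)]
top brown_tray [(0.95, [249.0, 227.0], 2122)]
top white_tray [(0.72, [409.0, 212.0], 2048), (0.27, [309.0, 116.0], 170)]
[[430.3, 0.0, 321.8], [0.0, 430.3, 193.2], [0.0, 0.0, 1.0]] [[0.026, -0.999, 0.029, 0.005], [-0.997, -0.028, -0.078, 0.591], [0.079, -0.026, -0.997, 1.046], [0.0, 0.0, 0.0, 1.0]]
side sorter [(0.79, [359.0, 226.0], 4776), (0.49, [251.0, 211.0], 219)]
side gate [(0.59, [332.0, 198.0], 644)]
side left_pad [(0.88, [329.0, 200.0], 707)]
side right_pad [(0.61, [332.0, 196.0], 684)]
side dark_ball [(0.72, [432.0, 212.0], 163), (0.64, [281.0, 224.0], 185), (0.53, [402.0, 210.0], 145)]
side white_ball [(0.75, [374.0, 193.0], 219), (0.35, [376.0, 179.0], 165), (0.21, [344.0, 209.0], 485)]
side brown_tray [(0.77, [329.0, 275.0], 3002), (0.16, [330.0, 197.0], 798)]
side white_tray [(0.76, [347.0, 206.0], 487), (0.59, [264.0, 192.0], 252), (0.19, [331.0, 197.0], 670)]
[[494.6, 0.0, 323.8], [0.0, 494.6, 199.2], [0.0, 0.0, 1.0]] [[-0.963, -0.269, 0.003, 0.548], [-0.108, 0.375, -0.921, 0.147], [0.246, -0.887, -0.39, 1.009], [0.0, 0.0, 0.0, 1.0]]
```

Run:
```python
import cv2
a=cv2.imread("pics/top0.png")[90:310,190:460];cv2.imwrite("pics/top0c.png",cv2.resize(a,None,fx=2.7,fy=2.7,interpolation=cv2.INTER_CUBIC))
a=cv2.imread("pics/side0.png")[140:330,210:480];cv2.imwrite("pics/side0c.png",cv2.resize(a,None,fx=2.9,fy=2.9,interpolation=cv2.INTER_CUBIC))
```

```text
(no output)
```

View pics/top0c.png

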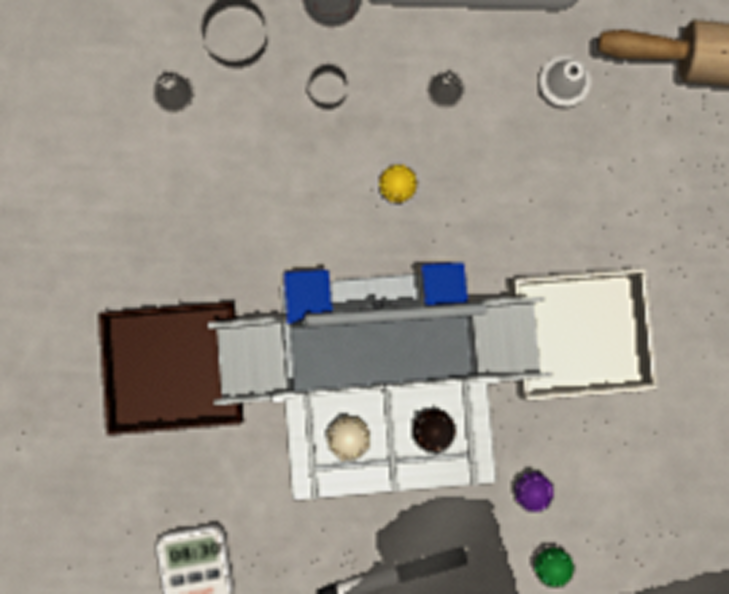

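View pics/side0c.png

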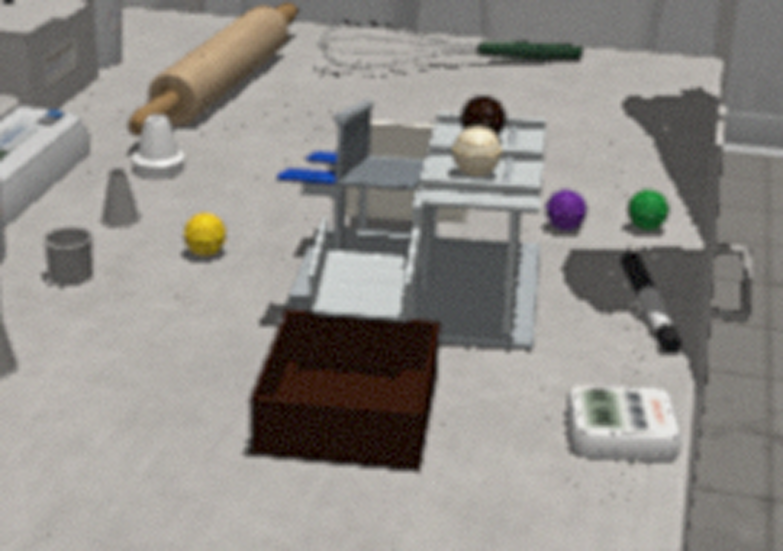

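The top crop shows the brown tray on the left (+y) and the white tray on the right. The white ball is in the left lane (316,252) and the dark ball in the right lane (350,246). The look-alikes are yellow (336,160), purple (388,271) and green (395,300), and none of them is on the ledge. Next I fit the stand pose and read the gate tilt from the pads.

```bash
cat > h.py <<'E'
from rig import r
import cv2,numpy as np
def ray(c,p,z):
    k=r.get_calibration(c);E=k["extrinsics"];R,t=E[:3,:3],E[:3,3]
    d=R.T@np.linalg.inv(k["mtx"])@[p[0],p[1],1];o=-R.T@t
    return o+d*(z-o[2])/d[2]
def tri(p,q,a="top",b="side"):
    P=[(lambda k:k["mtx"]@k["extrinsics"][:3])(r.get_calibration(c)) for c in(a,b)]
    X=cv2.triangulatePoints(P[0],P[1],np.float64(p),np.float64(q)).ravel();return X[:3]/X[3]
def blue(im,amin=15):
    h=cv2.cvtColor(im,cv2.COLOR_BGR2HSV);m=cv2.inRange(h,(105,150,60),(130,255,255))
    n,l,s,c=cv2.connectedComponentsWithStats(m)
    return [(c[i].round(1),s[i].tolist()) for i in range(1,n) if s[i,4]>amin]
E
python3 - <<'E'
from h import *
for c in("top","side"):
    for b in blue(cv2.imread(f"pics/{c}0.png")):
        print(c,b, *[ray(c,b[0],z).round(4) for z in(.085,.119)])
B={}
for n,p,q in(("dark",(350,246),None),("white",(316,252),None)):
    B[n]=ray("top",p,.134);print(n,B[n].round(4))
for n,c in(("dark_ball","top"),("white_ball","top"),("brown_tray","top"),("white_tray","top")):
    r.get_image(c)
    d=r.silhouettes(c,n)
    for e in d[:3]: print(n,e["confidence"],e["location"],ray(c,e["location"],.134 if "ball" in n else .03).round(4))
for n in("white_ball","dark_ball"):
    r.get_image("side")
    for e in r.silhouettes("side",n)[:3]: print(n,e["location"],ray("side",e["location"],.134).round(4))
E
```

```text
top (array([354.1, 194.7]), [346, 188, 17, 15, 222]) [ 0.5839 -0.0532  0.085 ] [ 0.5813 -0.0498  0.119 ]
top (array([303.3, 198.4]), [296, 190, 17, 20, 271]) [0.5719 0.0655 0.085 ] [0.5697 0.0649 0.119 ]
side (array([321.7, 193.8]), [317, 193, 9, 3, 21]) [ 0.5881 -0.0477  0.085 ] [0.5656 0.0319 0.119 ]
side (array([316.3, 200.4]), [307, 199, 19, 4, 61]) [ 0.5892 -0.0063  0.085 ] [0.5666 0.0701 0.119 ]
dark [ 0.4663 -0.0414  0.134 ]
white [0.4513 0.0333 0.134 ]
dark_ball 0.73 [396.0, 302.0] [ 0.3468 -0.1451  0.134 ]
dark_ball 0.7 [335.9, 158.8] [ 0.6597 -0.0057  0.134 ]
dark_ball 0.64 [388.2, 272.9] [ 0.4095 -0.127   0.134 ]
white_ball 0.65 [314.7, 250.5] [0.4545 0.0362 0.134 ]
white_ball 0.48 [348.4, 246.6] [ 0.4649 -0.0379  0.134 ]
white_ball 0.16 [401.1, 119.5] [ 0.7541 -0.1516  0.134 ]
brown_tray 0.75 [247.0, 226.3] [0.5035 0.2016 0.03  ]
brown_tray 0.31 [352.6, 249.0] [ 0.4548 -0.0578  0.03  ]
white_tray 0.85 [409.1, 211.9] [ 0.5494 -0.1961  0.03  ]
white_tray 0.39 [329.3, 212.8] [0.5418 0.0014 0.03  ]
white_ball [375.1, 192.0] [0.4501 0.0262 0.134 ]
dark_ball [280.5, 220.7] [0.5933 0.2136 0.134 ]
dark_ball [376.2, 180.9] [ 0.4594 -0.0396  0.134 ]
dark_ball [434.6, 212.6] [0.3218 0.0983 0.134 ]
```

Triangulation gives the left pad raised (near pad fits z=0.119) and the right pad down, so balls run right into the white tray. That means white ball first, then press the left pad, then the dark ball. The stand origin is about (0.527, 0.002) with yaw about 0.117. I'm approaching with the fingers closed.

Emit:
{"name": "apply_moves", "arguments": {"deltas": [[[0, 0, 4, 37, -39, -15, 0], [0, 0, 8, 74, -79, -30, 0], [0, 0, 12, 111, -118, -30, 0], [0, 0, 16, 148, -157, -30, 0], [0, 0, 19.4, 184, -196, -30, 0]]]}}

```text
clock: 2.12
eef_pos: [0.3216, -0.235, 0.2615]
tool_rot: [3.136, 0.182, 0.001]
force: [-0.2, 0.3, 0.1]
finger_gap: 0.003
gripper_force: 0.0
```

```bash
cat >> h.py <<'E'
from scipy.spatial.transform import Rotation as Ro
O=np.array([.527,.002]);YAW=.117
def stand(x,y):
    c,s=np.cos(YAW),np.sin(YAW);return O+np.array([c*x-s*y,s*x+c*y])/1000
def tostand(p):
    c,s=np.cos(YAW),np.sin(YAW);d=(np.asarray(p)[:2]-O)*1000;return np.array([c*d[0]+s*d[1],-s*d[0]+c*d[1]]).round(1)
def go(x,y,z):
    "tool-frame shift (mm) and turn (deg) to stand point x,y,z mm, pointing down, tool x along stand x"
    o=r.get_obs();R=Ro.from_rotvec(o["tool_rot"]);T=Ro.from_euler("z",YAW)*Ro.from_euler("x",np.pi)
    w=np.r_[stand(x,y),z/1000]-o["eef_pos"]
    print("t",round(float(o["clock"]),2),"at",tostand(o["eef_pos"]),o["eef_pos"].round(4),"F",np.round(o["force"],1),"move",(R.inv().apply(w)*1000).round(1),"turn",np.degrees((R.inv()*T).as_rotvec()).round(1))
E
python3 -c "
from h import *
go(-128,34,240)"
```

```text
t 2.12 at [-231.6 -211.4] [ 0.3216 -0.235   0.2615] F [-0.2  0.3  0.1] move [ 103.3 -245.6   21.4] turn [ 0.  -0.  -0.1]
```

Emit:
{"name": "apply_moves", "arguments": {"deltas": [[[0, 0, 0, 21, -50, 0, 0], [0, 0, 0, 42, -100, 5, 0], [0, 0, 0, 63, -150, 10, 0], [0, 0, 0, 84, -200, 15, 0], [0, 0, 0, 98, -243, 20, 0]]]}}

```text
clock: 2.75
eef_pos: [0.3905, 0.0182, 0.2414]
tool_rot: [3.136, 0.187, 0.002]
force: [0.9, 0.3, -0.5]
finger_gap: -0.004
gripper_force: 0.0
```

Run:
```python
from h import *
go(-128,34,127)
im=r.get_image("wrist");k=r.get_calibration("wrist")
cv2.imwrite("pics/w1.png",im)
for n in("white_ball","dark_ball"):
    for e in r.silhouettes("wrist",n)[:2]: 
        p=ray("wrist",e["location"],.134);print(n,e["confidence"],e["location"],p.round(4),tostand(p))
im=r.get_image("top")
for n in("white_ball","dark_ball"):
    for e in r.silhouettes("top",n)[:4]: 
        p=ray("top",e["location"],.134);print(n,e["confidence"],e["location"],p.round(4),tostand(p))
```

```text
t 2.75 at [-133.7   32. ] [0.3905 0.0182 0.2414] F [ 0.9  0.3 -0.5] move [  5.6  -2.  114.5] turn [ 0.  -0.1  0.1]
dark_ball 0.77 [451.1, 227.0] [ 0.3762 -0.1047  0.134 ] [-162.2  -88.3]
dark_ball 0.75 [454.0, 176.1] [ 0.4223 -0.0946  0.134 ] [-115.2  -83.7]
white_ball 0.65 [316.6, 252.3] [0.4507 0.0319 0.134 ] [-72.3  38.7]
dark_ball 0.71 [350.4, 245.5] [ 0.4674 -0.0423  0.134 ] [-64.4 -37. ]
dark_ball 0.66 [331.1, 217.2] [0.5287 0.0019 0.134 ] [ 1.6 -0.3]
dark_ball 0.59 [395.9, 299.7] [ 0.3517 -0.1448  0.134 ] [-191.2 -125.3]
dark_ball 0.58 [386.0, 271.9] [ 0.4116 -0.1221  0.134 ] [-129.1 -109.8]
```

View pics/w1.png

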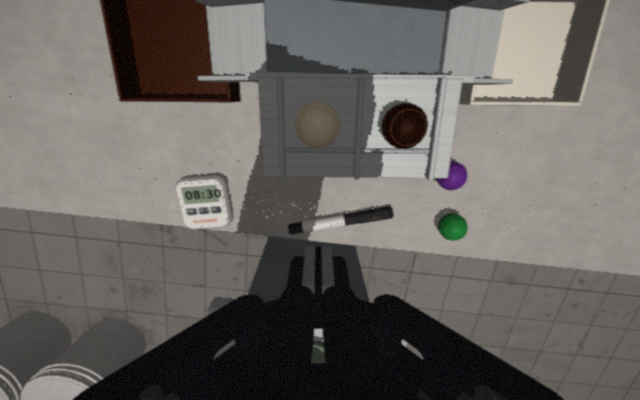

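The wrist view shows the white ball at (318,124), the dark ball at (405,125), the rails at about columns 281, 364 and 437, and the ledge's near edge at row 178. I'll check these against the pose.

Run:
```python
from h import *
for n,p,z in(("white",(318,124),.134),("dark",(405,125),.134),("corner L -118,85",(261,178),.116),("corner R -118,-85",(449,180),.116),("rail mid ~ -118,0",(366,178),.120),("rail L far -32,66",(280,78),.125),("rail mid far",(360,78),.125),("railR far",(439,79),.125)):
    print(n,tostand(ray("wrist",p,z)))
```

```text
white [-73.2  28.9]
dark [-73.9 -40.9]
corner L -118,85 [-122.7   80.7]
corner R -118,-85 [-124.4  -90.7]
rail mid ~ -118,0 [-121.5  -14.2]
rail L far -32,66 [-38.5  59. ]
rail mid far [-38.4  -4.3]
railR far [-39.1 -67. ]
```

Run:
```python
from h import *
go(-128,34,127)
k=r.get_calibration("wrist");im=r.get_image("wrist");go(-128,34,127)
old=cv2.imread("pics/w1.png");print("diff",np.abs(im.astype(int)-old).mean())
g=cv2.cvtColor(im,cv2.COLOR_BGR2GRAY)
c=cv2.HoughCircles(cv2.resize(g[60:240,230:480],None,fx=3,fy=3),cv2.HOUGH_GRADIENT,1,90,param1=80,param2=22,minRadius=40,maxRadius=85)
for x,y,rad in c[0][:6]: 
    p=(x/3+230,y/3+60);print(np.round(p,1),rad/3,tostand(ray("wrist",p,.134)))
# project expected TCP
e=r.get_obs()["eef_pos"];q=k["extrinsics"]@np.r_[e,1];q=k["mtx"]@q[:3];print("tcp px",q[:2]/q[2])
```

```text
t 3.05 at [-134.5   29.5] [0.3899 0.0156 0.2414] F [-0.1  0.1 -0.5] move [  6.5  -4.5 114.4] turn [ 0. -0.  0.]
t 3.1 at [-134.5   29.3] [0.39   0.0154 0.2414] F [ 0.5  0.7 -0.8] move [  6.5  -4.8 114.4] turn [ 0. -0. -0.]
diff 5.0404192708333335
[400.5 123.5] 23.666666 [-72.8 -37.5]
[449.5 173.8] 15.233334 [-114.2  -82.6]
[451.8 226.5] 13.733334 [-162.7  -91.6]
tcp px [317.19752432 260.4789247 ]
```

Emit:
{"name": "apply_moves", "arguments": {"deltas": [[[0, 0, 0, 5, -4, 40, 0], [0, 0, 0, 5, -4, 80, 0], [0, 0, 0, 5, -4, 110, 0], [0, 0, 0, 5, -4, 118, 0], [0, 0, 0, 5, -4, 118, 0]]]}}

```text
clock: 3.72
eef_pos: [0.3946, 0.0201, 0.1236]
tool_rot: [3.136, 0.183, -0.0]
force: [0.0, -0.9, 0.6]
finger_gap: -0.001
gripper_force: 0.0
```

Run:
```python
from h import *
go(-55,34,123)
im=r.get_image("wrist");cv2.imwrite("pics/w2.png",im)
```

```text
t 3.73 at [-129.4   33.5] [0.3946 0.0201 0.1236] F [ 0.  -0.9  0.6] move [74.4 -0.6  0.5] turn [ 0.  0. -0.]
```

View pics/w2.png

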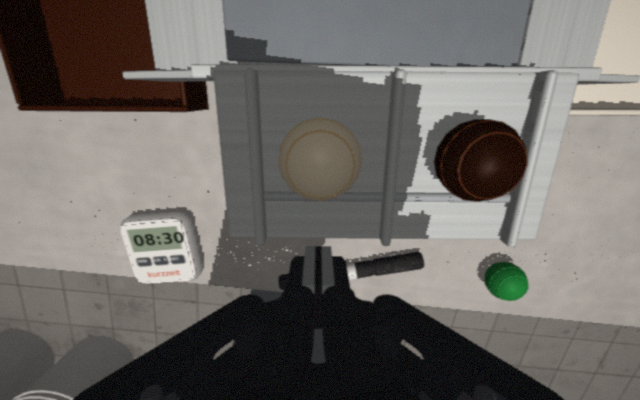

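The fingertips (column 318) are centred behind the white ball (319,160), so I push slowly.

Emit:
{"name": "apply_moves", "arguments": {"deltas": [[[0, 0, 0, 9, 0, 0, 0], [0, 0, 0, 17, 0, 0, 0], [0, 0, 0, 23, 0, 0, 0], [0, 0, 0, 29, 0, 0, 0], [0, 0, 0, 35, 0, 0, 0]]]}}

```text
clock: 4.4
eef_pos: [0.4296, 0.0251, 0.1232]
tool_rot: [-3.136, -0.186, 0.0]
force: [0.0, -0.8, 0.3]
finger_gap: -0.001
gripper_force: 0.0
```

Emit:
{"name": "apply_moves", "arguments": {"deltas": [[[0, 0, 0, 6, 0, 0, 0], [0, 0, 0, 12, 0, 0, 0], [0, 0, 0, 18, 0, 0, 0], [0, 0, 0, 24, 0, 0, 0], [0, 0, 0, 30, 0, 0, 0]]]}}

```text
clock: 5.03
eef_pos: [0.4594, 0.0285, 0.1233]
tool_rot: [3.136, 0.186, -0.0]
force: [-0.1, -0.1, -0.7]
finger_gap: 0.002
gripper_force: 0.0
```

Run:
```python
from h import *
go(-55,34,123)
im=r.get_image("wrist");cv2.imwrite("pics/w3.png",im)
```

```text
t 5.03 at [-64.1  34.3] [0.4594 0.0285 0.1233] F [-0.1 -0.1 -0.7] move [9.1 0.3 0.3] turn [-0.   0.   0.1]
```

View pics/w3.png

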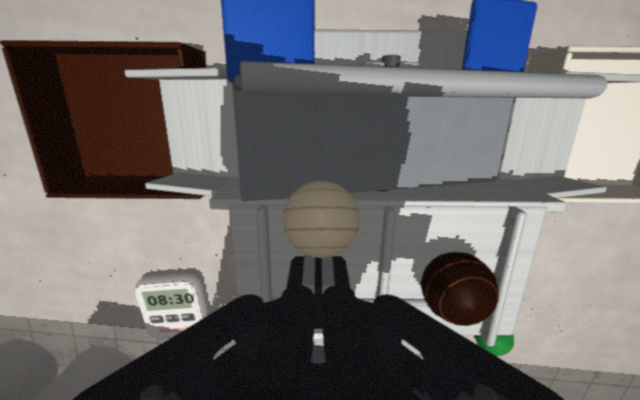

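The white ball (321,218) is at the ledge's edge ahead of the tips. The left blue pad looks larger, so it is raised. I'll nudge a little further.

Emit:
{"name": "apply_moves", "arguments": {"deltas": [[[0, 0, 0, 5, 0, 0, 0], [0, 0, 0, 10, 0, 0, 0], [0, 0, 0, 15, 0, 0, 0], [0, 0, 0, 15, 0, 0, 0], [0, 0, 0, 15, 0, 0, 0]]]}}

```text
clock: 5.7
eef_pos: [0.4737, 0.0303, 0.1232]
tool_rot: [-3.136, -0.186, 0.001]
force: [-0.3, -0.0, 0.5]
finger_gap: -0.0
gripper_force: 0.0
```

Run:
```python
from h import *
go(-128,34,240)
im=r.get_image("wrist");cv2.imwrite("pics/w4.png",im)
im=r.get_image("top")
for e in r.silhouettes("top","white_ball")[:3]: print(e["confidence"],e["location"],tostand(ray("top",e["location"],.1)))
```

```text
t 5.7 at [-49.7  34.3] [0.4737 0.0303 0.1232] F [-0.3 -0.   0.5] move [ -78.4    0.2 -116.8] turn [-0.   0.   0.1]
0.43 [412.7, 209.8] [   2.2 -191.7]
```

View pics/w4.png

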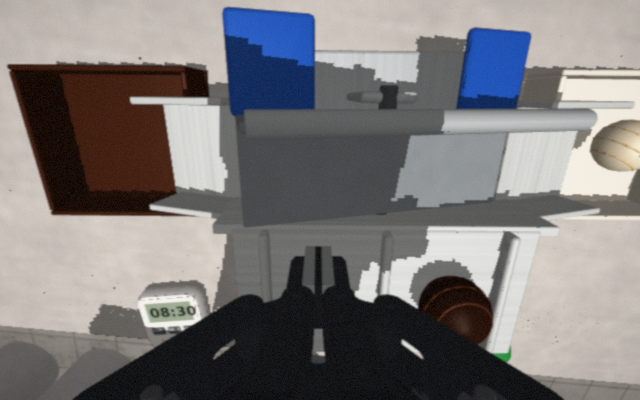

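The white ball (625,145) lies in the white tray and the gate has not moved. Next I lift and go over the left pad.

Emit:
{"name": "apply_moves", "arguments": {"deltas": [[[0, 0, 0, 0, 0, -55, 0], [0, 0, 0, 0, 0, -110, 0], [0, 0, 0, 45, -12, -120, 0], [0, 0, 0, 95, -25, -120, 0], [0, 0, 0, 108, -28, -120, 0]]]}}

```text
clock: 6.48
eef_pos: [0.5799, 0.0717, 0.243]
tool_rot: [-3.136, -0.187, -0.002]
force: [-0.6, -0.4, -0.2]
finger_gap: 0.0
gripper_force: 0.0
```

Emit:
{"name": "apply_moves", "arguments": {"deltas": [[[0, 0, 0, 0, 0, 40, 0], [0, 0, 0, 0, 0, 80, 0], [0, 0, 0, 0, 0, 105, 0], [0, 0, 0, 0, 0, 108, 0], [0, 0, 0, 0, 0, 108, 0]]]}}

```text
clock: 7.1
eef_pos: [0.5778, 0.0707, 0.1359]
tool_rot: [3.136, 0.185, 0.0]
force: [-0.2, 0.4, -0.3]
finger_gap: 0.0
gripper_force: 0.0
```

Run:
```python
from h import *
go(57,62,97)
im=r.get_image("wrist");cv2.imwrite("pics/w5.png",im)
```

```text
t 7.1 at [58.5 62.3] [0.5778 0.0707 0.1359] F [-0.2  0.4 -0.3] move [-1.5  0.3 38.9] turn [ 0.  -0.   0.1]
```

View pics/w5.png

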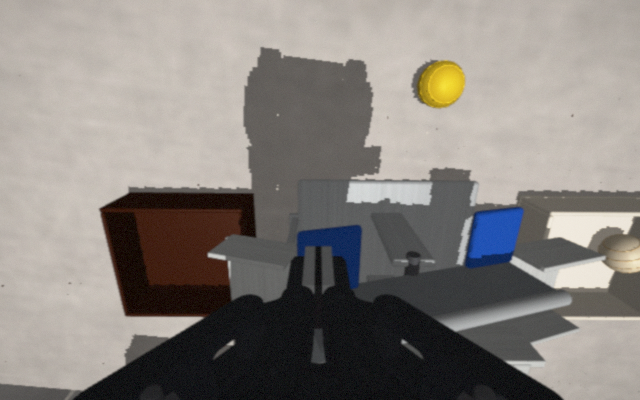

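The tips (319,255) are over the left pad (300–360, 228–288) and the white ball is still in its tray. Now I press.

Emit:
{"name": "apply_moves", "arguments": {"deltas": [[[0, 0, 0, 0, 0, 10, 0], [0, 0, 0, 0, 0, 18, 0], [0, 0, 0, 0, 0, 26, 0], [0, 0, 0, 0, 0, 33, 0], [0, 0, 0, 0, 0, 39, 0]]]}}

```text
clock: 7.78
eef_pos: [0.5776, 0.0708, 0.0956]
tool_rot: [3.136, 0.186, -0.001]
force: [-0.1, 0.5, -0.1]
finger_gap: 0.002
gripper_force: 0.0
```

Emit:
{"name": "apply_moves", "arguments": {"deltas": [[[0, 0, 0, 0, 0, 3, 0], [0, 0, 0, 0, 0, 3, 0], [0, 0, 0, 0, 0, -50, 0], [0, 0, 0, 0, 0, -100, 0], [0, 0, 0, 0, 0, -145, 0]]]}}

```text
clock: 8.4
eef_pos: [0.5781, 0.0708, 0.2436]
tool_rot: [3.136, 0.186, 0.002]
force: [1.1, 0.3, -0.6]
finger_gap: -0.001
gripper_force: 0.0
```

Run:
```python
from h import *
go(-128,-36,245)
im=r.get_image("side")
for b in blue(im,5): print(b,*[ray("side",b[0],z).round(4) for z in(.085,.119)])
```

```text
t 8.4 at [58.8 62.4] [0.5781 0.0708 0.2436] F [ 1.1  0.3 -0.6] move [-186.9   98.2   -1.7] turn [ 0.  -0.1  0.1]
(array([322.2, 180.6]), [316, 176, 13, 10, 108]) [ 0.6107 -0.132   0.085 ] [ 0.5865 -0.046   0.119 ]
(array([314.8, 215.2]), [307, 210, 18, 12, 155]) [0.5696 0.0716 0.085 ] [0.5486 0.142  0.119 ]
```

The gate flipped: the right pad is now up and the left pad down, so the next ball runs left to the brown tray. I'll go behind the dark ball.

Emit:
{"name": "apply_moves", "arguments": {"deltas": [[[0, 0, 0, -38, 20, 0, 0], [0, 0, 0, -80, 42, 0, 0], [0, 0, 0, -122, 65, 0, 0], [0, 0, 0, -164, 87, 0, 0], [0, 0, 0, -190, 100, 0, 0]]]}}

```text
clock: 9.07
eef_pos: [0.3993, -0.0516, 0.2414]
tool_rot: [3.136, 0.184, 0.001]
force: [-0.0, -0.7, -0.0]
finger_gap: 0.001
gripper_force: 0.0
```

Emit:
{"name": "apply_moves", "arguments": {"deltas": [[[0, 0, 0, 0, 0, 0, 0], [0, 0, 0, 0, 0, 45, 0], [0, 0, 0, 0, 0, 90, 0], [0, 0, 0, 0, 0, 119, 0], [0, 0, 0, 0, 0, 119, 0]]]}}

```text
clock: 9.7
eef_pos: [0.4, -0.05, 0.1208]
tool_rot: [-3.134, -0.187, 0.006]
force: [0.2, 0.9, 0.1]
finger_gap: -0.002
gripper_force: 0.0
```

Run:
```python
from h import *
go(-128,-38,123)
im=r.get_image("wrist");cv2.imwrite("pics/w6.png",im)
```

```text
t 9.7 at [-132.2  -36.8] [ 0.4    -0.05    0.1208] F [0.2 0.9 0.1] move [ 4.2  1.2 -2.2] turn [-0.1  0.2  0.1]
```

View pics/w6.png

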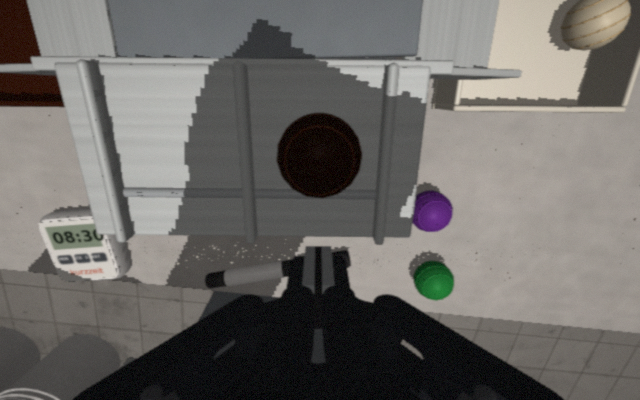

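The tips (318) are centred behind the dark ball (319,155), so I push the same way.

Emit:
{"name": "apply_moves", "arguments": {"deltas": [[[0, 0, 0, 10, 0, -2, 0], [0, 0, 0, 19, 0, -2, 0], [0, 0, 0, 25, 0, -2, 0], [0, 0, 0, 31, 0, -2, 0], [0, 0, 0, 37, 0, -2, 0]]]}}

```text
clock: 10.38
eef_pos: [0.4381, -0.0464, 0.1243]
tool_rot: [-3.136, -0.186, 0.0]
force: [-0.1, -0.5, -0.4]
finger_gap: 0.004
gripper_force: 0.0
```

Emit:
{"name": "apply_moves", "arguments": {"deltas": [[[0, 0, 0, 6, 0, 0, 0], [0, 0, 0, 12, 0, 0, 0], [0, 0, 0, 18, 0, 0, 0], [0, 0, 0, 24, 0, 0, 0], [0, 0, 0, 30, 0, 0, 0]]]}}

```text
clock: 11.0
eef_pos: [0.4679, -0.0429, 0.1243]
tool_rot: [-3.136, -0.186, 0.0]
force: [0.8, -0.4, -0.3]
finger_gap: -0.001
gripper_force: 0.0
```

Emit:
{"name": "apply_moves", "arguments": {"deltas": [[[0, 0, 0, 5, 0, 0, 0], [0, 0, 0, 10, 0, 0, 0], [0, 0, 0, 15, 0, 0, 0], [0, 0, 0, 15, 0, 0, 0], [0, 0, 0, 15, 0, 0, 0]]]}}

```text
clock: 11.62
eef_pos: [0.4822, -0.0412, 0.1242]
tool_rot: [-3.136, -0.186, 0.001]
force: [-0.5, 0.3, 0.4]
finger_gap: -0.002
gripper_force: 0.0
```

Emit:
{"name": "apply_moves", "arguments": {"deltas": [[[0, 0, 0, 0, 0, 0, 0], [0, 0, 0, 0, 0, 0, 0], [0, 0, 0, -20, 0, -40, 0], [0, 0, 0, -50, 0, -85, 0], [0, 0, 0, -90, 0, -120, 0]]]}}

```text
clock: 12.25
eef_pos: [0.3929, -0.0521, 0.2459]
tool_rot: [3.135, 0.186, 0.002]
force: [0.7, -0.8, -0.3]
finger_gap: -0.001
gripper_force: 0.0
```

Run:
```python
from h import *
go(-128,-38,240)
a=r.get_image("top")[90:310,190:460];cv2.imwrite("pics/t7.png",cv2.resize(a,None,fx=2.7,fy=2.7,interpolation=cv2.INTER_CUBIC))
```

```text
t 12.25 at [-139.5  -38.1] [ 0.3929 -0.0521  0.2459] F [ 0.7 -0.8 -0.3] move [11.5 -0.1  6. ] turn [ 0.  -0.1  0.1]
```

View pics/t7.png

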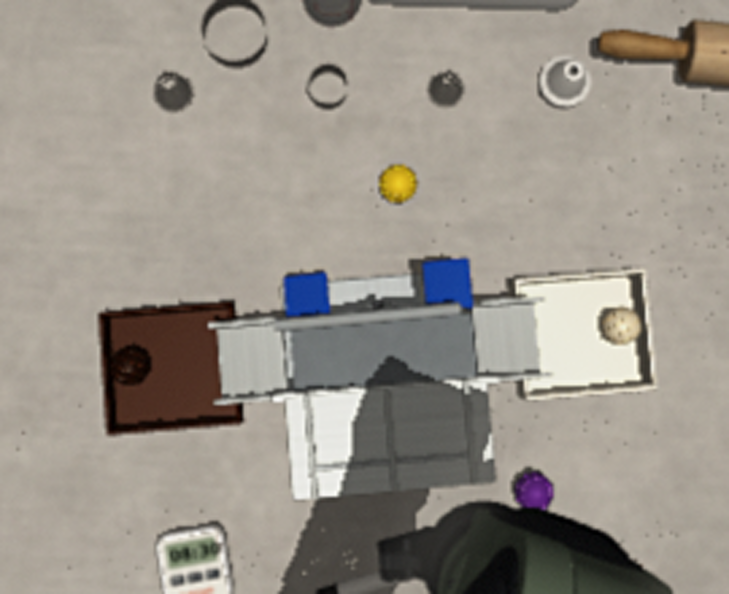

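The dark ball (131,364) is in the brown tray, the white ball (620,325) is in the white tray, and the bystanders have not moved. I'll let things settle briefly and hand in.

Emit:
{"name": "apply_moves", "arguments": {"deltas": [[[0, 0, 0, 0, 0, 0, 0], [0, 0, 0, 0, 0, 0, 0], [0, 0, 0, 0, 0, 0, 0], [0, 0, 0, 0, 0, 0, 0], [0, 0, 0, 0, 0, 0, 0]]]}}

```text
clock: 12.92
eef_pos: [0.393, -0.0517, 0.2438]
tool_rot: [-3.136, -0.186, 0.002]
force: [-0.5, -0.2, -0.5]
finger_gap: 0.001
gripper_force: 0.0
```

```bash
python3 -c "
from rig import r
print(r.sign_off())"
```

```text
the job is handed in; nothing more can be done
None
```

The dark ball is in the brown tray and the white ball in the white tray, as the last top picture shows; no bystander had moved, and I handed the job in at 12.9 s.

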